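Scoop the lacquered ball out of the jar

TASK

The big wooden ball in the oblong shouldered jar is freshly lacquered, so do not touch it with the gripper. Take the standing scoop by its handle, run it nose-down under the ball inside the jar, right the scoop there so that the ball rolls back into its bowl, and lift it out upright. Set the scoop, with the ball still in it, standing in the middle of the round cork mat, and let go.

Things in the scene. Friction and masses are not known exactly. Their poses are not given: they have to be found in the camera images.
- scoop_grip (a point): grip point on the wooden handle of a steel scoop (110 g) that stands alone on its flat base, in the scoop's axes: nose to -x, y across, z up. It lies at x +63, y 0, z +125 mm of the scoop. Handle: bar 148 mm long, 12 mm thick along y (grip it across this) by 14 mm, leaning back 20 degrees from vertical towards +x; the bar ends 26 mm above this point
- scoop_bowl (a point): origin of the scoop, underside centre of its bowl; same axes. Flat base x -10 to +22 mm; a ramp then rises to the thin open lip at x -36, z +8 mm, 40 mm wide. Back wall 24 mm high at x +21, where the handle starts; side walls 22 mm high, 36 mm apart inside, low on the ramp, none by the lip. Nose down 20 to 30 degrees, the lip meets the floor
- ball_center (a point): centre of the loose wooden ball, 30 mm in diameter, 12 g, smooth and slippery, on the jar's floor in its -x half, 32 to 54 mm from the middle (its axes mean nothing). The smaller beads in the round jar are bystanders
- jar: clear oblong jar with aluminium rim, fixed to the table; origin: centre of underside, x along it, z up. Outside 160 x 66 mm, rim top z 80. Inside 152 mm (x) by 58 mm (y), floor at z 4; at both ends shoulders slope in 45 degrees from z 52 to 70 to a mouth 116 (x) by 58 mm. The ball is at the -x end: point the nose to the jar's -x and lower the tilted scoop on the +x side of the ball
- mat: round cork mat, 130 mm in diameter, 4 mm thick, fixed on the table; origin at the centre of its underside (its top is 4 mm above)

How it is judged:
By the outcome, as a careful person would: the job done as asked, in the order asked, and still so for the second after the job is handed in, with the robot touching nothing.
It also fails if it takes over 69 s, if anything falls off the work surface, if the arm or the gripper's body presses on something with over 40 N, if the wrist force passes 120 N, or if a joint passes its speed limit or range.

ROBOT

A 6-joint arm with a two-finger parallel gripper is mounted at the origin on the work surface. World frame = base frame: x ahead of the robot, y to its left, z up, the work surface at z = 0. Lengths are in m, angles in rad, forces in N, time in s.
With the tool pointing down it reaches from about 0.225 to 0.875 m from the base axis. Payload 3.4 kg.
Tool frame: the origin (TCP) lies on the mounting face of the last link; the fingertips stand 173 mm ahead of it and the grasp point (between the pads) lies 155 mm ahead of it; y points along the fingers, x is the direction in which the jaws open and shut, and the axes are right-handed (so a half turn about y gives the same grasp; the last joint's range is limited). The gripper opens to 85 mm and grips with 20 to 120 N. Pads are 22 mm wide; open, the fingers measure 114 mm over their backs; the gripper's body (76 mm by 85 mm) begins 54 mm behind the grasp point. The pads swing forward as they close: fully open they stand 13 mm farther back than shut.
Start: joints at [-1.401, 0.276, 1.505, -0, 1.361, -0.121], TCP at [0.165, -0.551, 0.405] pointing down, gripper open.
Joint ranges: [-2.89, 2.89], [-0.75, 2.08], [0.22, 2.7], [-1.18, 4.32], [0.11, 2.71], [-2.7, 2.7]. Speed limits (rad/s): [2.57, 2.57, 3.14, 3.14, 3.14, 3.14].

INTERFACE

Orientations are given as a unit quaternion [w, x, y, z].
In Python, from rig import manip, vision, ticket gives the robot as it stands.
- The arm moves only by the tool arm_command, never from a script. Its argument "increments" is one flat list of numbers, 7 for each row, row after row: the turn, a rotation vector about the tool's x, y, z in rad, then the shift along the tool's x, y, z in cm, then the closure, from 0 (fully open) to 1 (shut). In form: [wx, wy, wz, tx, ty, tz, hand, wx, wy, wz, tx, ty, tz, hand, ...]. A call has 1 to 8 rows; each row shifts and turns the commanded pose from where the row before left it, along the tool's axes as they then stand; what a row does not reach is not made up. A row lasts 1/8 s, in which the tool goes at most 62.5 mm and 10.7 degrees, less where a joint would pass 70% of its speed; a pose out of reach is approached as far as the arm can. A call is refused whole if a number of a shift passes 6.25 or a number of a turn 0.188, either way. A call with a gripper value outside its range is refused whole. The fingers move at their own pace and stop on an object; "grip_force" is the grip in N (left out, the last holds). Time passes only in rows, so rows that do not move let the fingers close. It gives the time, the measured TCP pose, the force and the opening at its end, in the units of the state.
- manip.get_state(): the state, without advancing time (a new reading comes with each control period).
- vision.get_image(name): name is "scene" or "top"; returns the picture (384x512x3 uint8, red, green, blue); there is no depth.
- vision.camera_params(name): a dict with "vfov" (degrees; the focal length in pixels is half the picture's height over the tangent of half this angle, whatever the lens; pixels are square), "cx", "cy" (the principal point, pixels), "R" (3x3) and "t" (3): a world point X has camera coordinates R X + t. Camera axes: x right, y down, z forward; pixel columns grow to the right and rows downward; lengths in m; the calibration is good to about 2 mm. A picture is of the moment at which its call begins. camera_params takes no time and is no camera call.
- ticket.sign_off(): hands the job in, once; it reports no verdict.
The state is a dict: "clock": time; "qpos": joint angles; "qd": joint speeds; "effort": joint torques, N m; "position": TCP position; "ee_rot": TCP orientation; "contact_force": force on the tool from outside, world axes, zero at the start; "moment": the same for the moment, N m; "width": finger opening in m.
Only numpy, scipy, OpenCV 4.12 (cv2) and the standard library are available. Lean on these libraries where they do the work, as an engineer would, in place of code of your own. Each camera call takes 0.05 s, during which the arm holds its last target.

## Working session

There is one attempt and no reset: what is moved stays moved. The work goes in short steps, Python scripts to look and compute and a tool call to move; the robot and the scene stay as the last step left them, time stands still between calls to the robot, and variables do not carry over. Pictures are saved under pics/ and viewed, and the job is handed in when it is done.

Besides the shell and the picture viewer there is one more tool, called after "Request:" as name(argument=value, ...), one argument or row to a line, values as JSON. arm_command: Moves the arm, as the interface text tells. Its arguments: {"type":"object","properties":{"increments":{"type":"array"},"grip_force":{"type":"number"}},"required":["increments"]}

```bash
ls; mkdir -p pics; python3 - <<'E'
from rig import manip, vision
import cv2
for n in("scene","top"):
    im=vision.get_image(n); cv2.imwrite(f"pics/{n}0.png",im[:,:,::-1])
    p=vision.camera_params(n); print(n,p)
print(manip.get_state())
E
```

```text
pics
scene {'vfov': 55.39715955689774, 'cx': 256.1059268977974, 'cy': 191.64880098709443, 'R': array([[ 0.03712089,  0.999119  ,  0.01957726],
       [ 0.73790635, -0.01419441, -0.67475383],
       [-0.67388149,  0.03949365, -0.73778316]]), 't': array([-0.01022084, -0.31884824,  1.16129195])}
top {'vfov': 49.71148978841812, 'cx': 255.73158369883797, 'cy': 192.85747845961805, 'R': array([[ 0.00436628, -0.99987219,  0.01537992],
       [-0.99253944, -0.00620725, -0.12176587],
       [ 0.12184577, -0.01473351, -0.99243969]]), 't': array([0.0048073 , 0.53703795, 1.00440237])}
{'clock': 0.1, 'qpos': array([-1.40100064e+00,  2.76558854e-01,  1.50603826e+00, -2.50290779e-05,
        1.36070493e+00, -1.20981109e-01]), 'qd': array([-6.83108097e-04, -1.01684081e-03, -3.59210543e-03,  3.93561089e-04,
       -9.52809445e-05,  1.67732106e-03]), 'effort': array([ 1.81663629e-03, -4.17699265e+01, -2.46404153e+01, -2.34778527e-04,
        5.73734025e-03,  5.85907941e-06]), 'position': array([ 0.16481854, -0.55067154,  0.40389787]), 'ee_rot': array([ 0.56757465, -0.5667536 ,  0.42272846, -0.42184123]), 'contact_force': array([0.27716062, 0.05455561, 0.38136072]), 'moment': array([ 0.03544525,  0.03336443, -0.00230733]), 'width': 0.08568657269669075}
```

View pics/scene0.png

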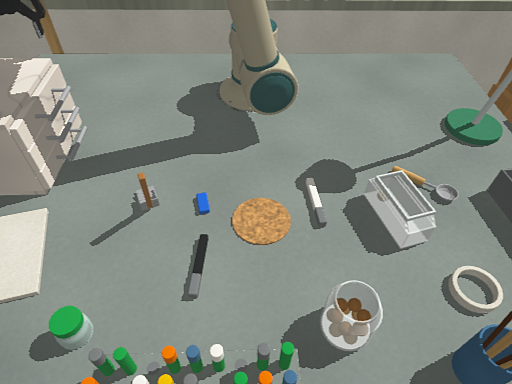

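View pics/top0.png

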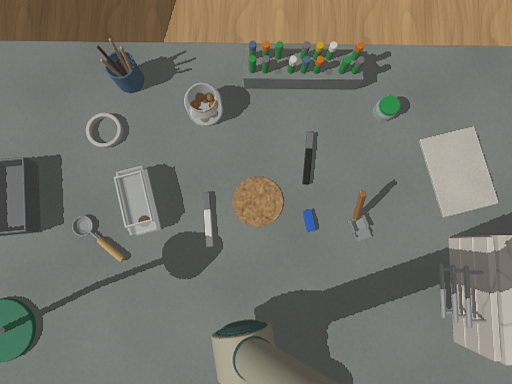

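The scoop stands at about (147,190) in the scene view and (361,215) in the top view. The jar is at (402,207) and (138,200), with the ball at its near end, about (144,221) in the top view. The mat is at (262,220) and (258,201). Next I'll zoom in.

```bash
python3 - <<'E'
import cv2,numpy as np
s=cv2.imread("pics/scene0.png");t=cv2.imread("pics/top0.png")
def crop(im,x,y,w,h,k,o):
    cv2.imwrite(o,cv2.resize(im[y:y+h,x:x+w],None,fx=k,fy=k,interpolation=cv2.INTER_CUBIC))
a=cv2.resize(s[160:260,350:450],(400,400),interpolation=cv2.INTER_CUBIC)
b=cv2.resize(t[155:245,95:185],(400,400),interpolation=cv2.INTER_CUBIC)
cv2.imwrite("pics/jar.png",np.hstack([a,b]))
a=cv2.resize(s[160:220,115:175],(400,400),interpolation=cv2.INTER_CUBIC)
b=cv2.resize(t[180:250,330:400],(400,400),interpolation=cv2.INTER_CUBIC)
cv2.imwrite("pics/scoop.png",np.hstack([a,b]))
E
```

```text
(no output)
```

View pics/jar.png

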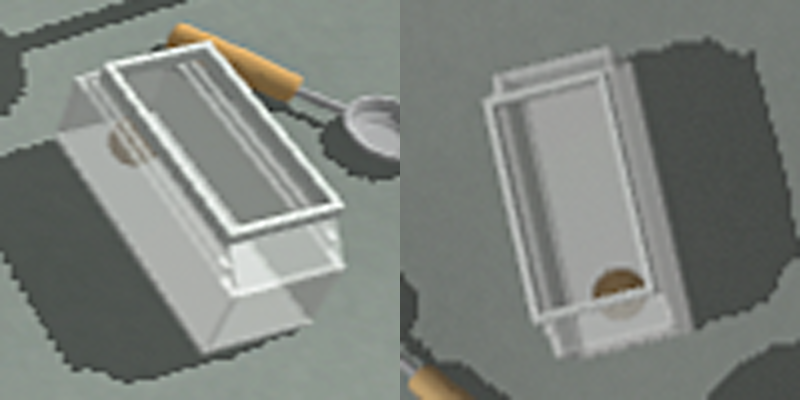

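View pics/scoop.png

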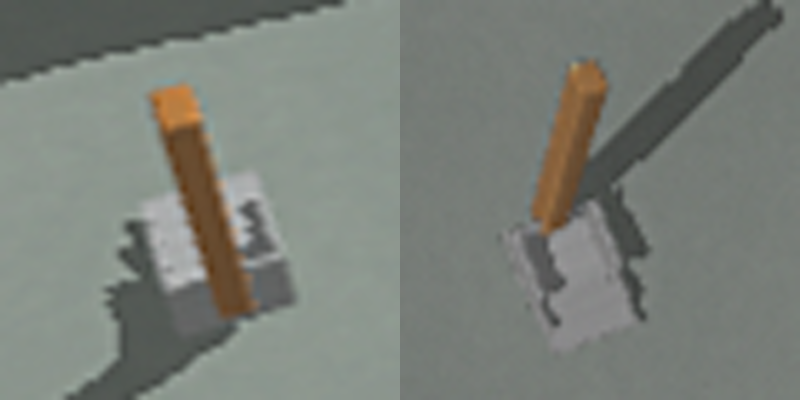

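```bash
cat > h.py <<'E'
import numpy as np,cv2
from rig import manip,vision
def cam(n):
    p=vision.camera_params(n);f=192/np.tan(np.radians(p['vfov'])/2)
    return p['R'],p['t'],f,p['cx'],p['cy']
def ray(n,u,v):
    R,t,f,cx,cy=cam(n); d=R.T@np.array([(u-cx)/f,(v-cy)/f,1]); return -R.T@t,d/np.linalg.norm(d)
def plane(n,u,v,z):
    o,d=ray(n,u,v); return o+d*(z-o[2])/d[2]
def tri(a,b):
    # a scene px, b top px
    A=np.zeros((3,3));B=np.zeros(3);L=[]
    for n,(u,v) in(("scene",a),("top",b)):
        o,d=ray(n,u,v);P=np.eye(3)-np.outer(d,d);A+=P;B+=P@o;L.append((o,P))
    X=np.linalg.solve(A,B); return X,[np.linalg.norm(P@(X-o)) for o,P in L]
def proj(n,X):
    R,t,f,cx,cy=cam(n);c=R@np.asarray(X)+t;return np.array([f*c[0]/c[2]+cx,f*c[1]/c[2]+cy])
def Rq(q): 
    from scipy.spatial.transform import Rotation as Ro
    return Ro.from_quat([q[1],q[2],q[3],q[0]])
E
python3 - <<'E'
from h import *
np.set_printoptions(precision=4,suppress=True)
S=lambda x,y:(350+(x+.5)/4-.5,160+(y+.5)/4-.5)
k=400/90
T=lambda x,y:(95+(x+.5)/k-.5,155+(y+.5)/k-.5)
C=[]
for a,b in [((106,65),(252,292)),((210,42),(140,322)),((345,207),(86,98)),((232,240),(208,72))]:
    X,e=tri(S(*a),T(*b));C.append(X);print('rim',X,e,plane('scene',*S(*a),.08)[:2],plane('top',*T(*b),.08)[:2])
C=np.array(C);print(C.mean(0),np.linalg.norm(C[3]-C[0]),np.linalg.norm(C[1]-C[0]))
v=(C[3]+C[2]-C[0]-C[1]);print('yaw',np.degrees(np.arctan2(v[1],v[0])))
s=cv2.imread("pics/scene0.png");t=cv2.imread("pics/top0.png")
# ball
for n,im,box in(("scene",s,(370,180,30,30)),("top",t,(130,205,30,32))):
    x,y,w,h=box;c=im[y:y+h,x:x+w].astype(int);m=(c[:,:,2]-c[:,:,0])>12
    yy,xx=np.nonzero(m);print(n,m.sum(),xx.min()+x,xx.max()+x,yy.min()+y,yy.max()+y,xx.mean()+x,yy.mean()+y)
    uc=(xx.min()+xx.max())/2+x;vc=(yy.min()+yy.max())/2+y
    print('ball',plane(n,uc,vc,.019))
# mat
for n,im in(("scene",s),("top",t)):
    hsv=cv2.cvtColor(im,cv2.COLOR_BGR2HSV);m=cv2.inRange(hsv,(5,80,80),(25,255,255))
    nn,l,st,ce=cv2.connectedComponentsWithStats(m)
    i=1+np.argmax(st[1:,4]);cnt=max(cv2.findContours((l==i).astype('uint8'),0,2)[0],key=len)
    P=np.array([plane(n,*p[0],.004)[:2] for p in cnt]);c,r=cv2.minEnclosingCircle((P*1000).astype('float32'));print('mat',n,c,r)
# handle
for n,im in(("scene",s),("top",t)):
    hsv=cv2.cvtColor(im,cv2.COLOR_BGR2HSV);m=cv2.inRange(hsv,(5,90,60),(25,255,255))
    x0,y0,x1,y1=(125,165,175,215) if n=='scene' else (340,180,385,245)
    c=m[y0:y1,x0:x1];yy,xx=np.nonzero(c);pts=np.c_[xx+x0,yy+y0].astype('float32')
    print('handle',n,len(pts),cv2.minAreaRect(pts), cv2.boxPoints(cv2.minAreaRect(pts)).round(1).tolist())
E
```

```text
rim [0.4643 0.254  0.0809] [np.float64(0.00023979017231503367), np.float64(0.00023979017231500583)] [0.4634 0.2542] [0.4644 0.2545]
rim [0.4487 0.314  0.0822] [np.float64(0.0017361295063603604), np.float64(0.0017361295063603565)] [0.4464 0.3173] [0.4482 0.313 ]
rim [0.5678 0.3466 0.0827] [np.float64(0.0006162410441673194), np.float64(0.000616241044167366)] [0.5657 0.3492] [0.568  0.3469]
rim [0.5836 0.2844 0.078 ] [np.float64(0.0017211424344187216), np.float64(0.0017211424344186895)] [0.5853 0.2851] [0.5826 0.2822]
[0.5161 0.2998 0.081 ] 0.12316417963289877 0.06204506969146304
yaw 14.79611447316852
scene 42 377 388 189 200 381.4761904761905 196.0952380952381
ball [0.4639 0.2852 0.019 ]
top 53 138 149 216 224 143.26415094339623 218.58490566037736
ball [0.4684 0.2884 0.019 ]
mat scene (519.2122802734375, 1.8678723573684692) 65.82804107666016
mat top (1060.0792236328125, 2.9647059440612793) 697.307373046875
handle scene 195 ((144.69308471679688, 189.7172393798828), (35.24497985839844, 6.313641548156738), 74.93151092529297) [[137.10000610351562, 173.5], [143.1999969482422, 171.89999389648438], [152.3000030517578, 205.89999389648438], [146.1999969482422, 207.60000610351562]]
handle top 194 ((358.8165283203125, 205.44497680664062), (6.992132186889648, 30.075746536254883), 16.699243545532227) [[351.1000061035156, 218.8000030517578], [359.79998779296875, 190.0], [366.5, 192.0], [357.79998779296875, 220.89999389648438]]
```

```bash
python3 - <<'E'
from h import *
np.set_printoptions(precision=4,suppress=True)
S=lambda x,y:(350+(x+.5)/4-.5,160+(y+.5)/4-.5)
k=400/90
T=lambda x,y:(95+(x+.5)/k-.5,155+(y+.5)/k-.5)
jar=np.array([.516,.300]);th=np.radians(14.8);R=np.array([[np.cos(th),np.sin(th)],[-np.sin(th),np.cos(th)]])
for n,p in(('top',T(219,294)),('scene',S(130,145))):
    b=plane(n,*p,.019);print('ball',n,b,R@(b[:2]-jar)*1000)
# predicted outlines to check jar pose
ov_t=cv2.imread("pics/top0.png");ov_s=cv2.imread("pics/scene0.png")
def ov(n,im,pts,box,k,col=(0,0,255),close=True):
    q=[(proj(n,p)+.5-np.array(box[:2]))*k-.5 for p in pts]
    cv2.polylines(im,[np.round(q).astype(int)],close,col,1)
W=lambda x,y,z:np.r_[jar+R.T@np.array([x,y]),z]
outs=[]
for n,im,box in(('scene',ov_s,(350,160,100)),('top',ov_t,(90,150,100))):
    c=cv2.resize(im[box[1]:box[1]+100,box[0]:box[0]+100],(400,400),interpolation=cv2.INTER_CUBIC)
    for hx,hy,z in((.062,.033,.08),(.08,.033,0),(.08,.033,.052)):
        ov(n,c,[W(a*hx,b*hy,z) for a,b in((1,1),(1,-1),(-1,-1),(-1,1))],box,4)
    outs.append(c)
cv2.imwrite('pics/ovjar.png',np.hstack(outs))
# handle
a=[np.array(x) for x in((140.2,172.7),(149.25,206.75))];b=[np.array(x) for x in((363.15,191.0),(354.45,219.85))]
n1=np.cross(ray('scene',*a[0])[1],ray('scene',*a[1])[1]);n2=np.cross(ray('top',*b[0])[1],ray('top',*b[1])[1])
d=np.cross(n1,n2);d/=np.linalg.norm(d);d*=np.sign(d[2])
o1=ray('scene',*a[0])[0];o2=ray('top',*b[0])[0]
P=lambda z:np.linalg.solve(np.array([n1,n2,[0,0,1.]]),[n1@o1,n2@o2,z])
print('dir',d,'tilt',np.degrees(np.arccos(d[2])),'az',np.degrees(np.arctan2(d[1],d[0])));print(P(.125),P(.149),P(.02))
k2=400/60;S2=lambda x,y:(115+(x+.5)/k2-.5,160+(y+.5)/k2-.5)
k3=400/70;T2=lambda x,y:(330+(x+.5)/k3-.5,180+(y+.5)/k3-.5)
print('cap',tri(S2(176,107),T2(588,75-0) if 0 else T2(188,75)))
# bowl corners in top view: lip right/left, back left/right
for nm,p,z in(('lipL',(158,351),.008),('lipR',(240,320),.008),('backL',(103,235),.022),('backR',(190,200),.022)):
    print(nm,plane('top',*T2(*p),z))
for nm,p,z in(('backbotL',(180,335),.0),('backbotR',(296,300),.0),('backtopL',(165,285),.022),('backtopR',(290,248),.022),('lipL',(140,200),.008),('lipR',(258,170),.008)):
    print('sc',nm,plane('scene',*S2(*p),z))
E
```

```text
ball top [0.4665 0.2873 0.019 ] [-51.0726   0.3794]
ball scene [0.4681 0.2832 0.019 ] [-50.5832  -4.0179]
dir [0.2915 0.1275 0.948 ] tilt 18.552273992266862 az 23.617149493627064
[ 0.5172 -0.2321  0.125 ] [ 0.5245 -0.2289  0.149 ] [ 0.4849 -0.2463  0.02  ]
cap (array([ 0.5244, -0.2286,  0.1504]), [np.float64(0.00035549824269655913), np.float64(0.00035549824269658873)])
lipL [ 0.4186 -0.2507  0.008 ]
lipR [ 0.4325 -0.2877  0.008 ]
backL [ 0.4692 -0.2241  0.022 ]
backR [ 0.4848 -0.263   0.022 ]
sc backbotL [ 0.4826 -0.2665  0.    ]
sc backbotR [ 0.4678 -0.2296  0.    ]
sc backtopL [ 0.4792 -0.2674  0.022 ]
sc backtopR [ 0.4635 -0.2284  0.022 ]
sc lipL [ 0.4273 -0.2882  0.008 ]
sc lipR [ 0.4135 -0.2492  0.008 ]
```

View pics/ovjar.png

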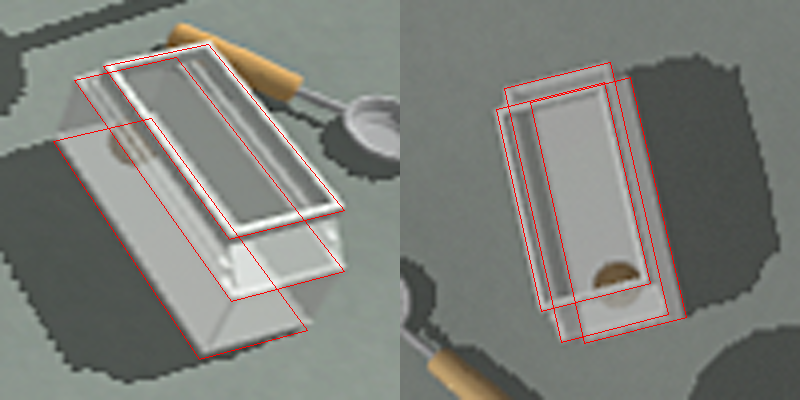

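```bash
cat >> h.py <<'E'
np.set_printoptions(precision=3,suppress=True)
def pose(yaw,tilt=0.,flip=1):
    """tool y down when tilt=0; tool x = flip*across (world azimuth yaw+90). tilt>0: nose-down turn, about -(scoop y)"""
    from scipy.spatial.transform import Rotation as Ro
    yx=np.array([-np.sin(yaw),np.cos(yaw),0])
    x=flip*yx;y=np.array([0,0,-1.]);z=np.cross(x,y)
    return Ro.from_rotvec(-tilt*yx)*Ro.from_matrix(np.c_[x,y,z])
def go(Rt,gp,n):
    """delta to put the grasp point at gp with tool rotation Rt, in n rows; tool-frame"""
    s=manip.get_state();R0=Rq(s['ee_rot']);p=s['position']
    tcp=np.array(gp)-Rt.apply([0,.155,0])
    w=(R0.inv()*Rt).as_rotvec();d=R0.inv().apply(tcp-p)*100
    print('clock',s['clock'],'turn total',w,'shift total cm (start axes)',d,' (end axes)',Rt.inv().apply(tcp-p)*100)
    print('per row',w/n,d/n)
def st():
    s=manip.get_state();R=Rq(s['ee_rot'])
    print('clk',s['clock'],'tcp',s['position'],'grasp',s['position']+R.apply([0,.155,0]),'F',s['contact_force'],'M',s['moment'],'w',s['width'],'q',s['qpos'])
    m=R.as_matrix();print('x az',np.degrees(np.arctan2(m[1,0],m[0,0])),'y axis',m[:,1]);return s
E
python3 - <<'E'
from h import *
st()
for f in(1,-1): go(pose(np.radians(21.5),0,f),[.5172,-.2321,.20],8)
E
```

```text
clk 0.1 tcp [ 0.165 -0.551  0.404] grasp [ 0.165 -0.55   0.249] F [0.277 0.055 0.381] M [ 0.035  0.033 -0.002] w 0.08568657269669075 q [-1.401  0.277  1.506 -0.     1.361 -0.121]
x az -73.33940778117056 y axis [-0.     0.002 -1.   ]
clock 0.1 turn total [ 0.003  3.057 -0.   ] shift total cm (start axes) [-20.409   4.932  42.891]  (end axes) [ 16.726   4.89  -44.462]
per row [ 0.     0.382 -0.   ] [-2.551  0.617  5.361]
clock 0.1 turn total [-0.    -0.084 -0.002] shift total cm (start axes) [-20.409   4.932  42.891]  (end axes) [-16.726   4.89   44.462]
per row [-0.    -0.011 -0.   ] [-2.551  0.617  5.361]
```

Request:
arm_command(
  increments=[0, -0.0105, 0, -1.85, 0.3, 4.4, 0, 0, -0.0105, 0, -1.85, 0.3, 4.4, 0, 0, -0.0105, 0, -1.85, 0.3, 4.4, 0, 0, -0.0105, 0, -1.85, 0.3, 4.4, 0, 0, -0.0105, 0, -1.85, 0.3, 4.4, 0, 0, -0.0105, 0, -1.85, 0.3, 4.4, 0, 0, -0.0105, 0, -1.85, 0.3, 4.4, 0, 0, -0.0105, 0, -1.85, 0.3, 4.4, 0],
  grip_force=60,
)

```text
clock: 1.1
position: [0.4514, -0.2963, 0.3803]
ee_rot: [-0.584, 0.585, -0.398, 0.398]
contact_force: [0.1, 0.6, 0.5]
width: 0.085
```

```bash
python3 -c "
from h import *
st();go(pose(np.radians(21.5),0,-1),[.5172,-.2321,.18],4)"
```

```text
clk 1.1 tcp [ 0.451 -0.296  0.38 ] grasp [ 0.451 -0.296  0.225] F [0.088 0.637 0.502] M [-0.027 -0.049 -0.049] w 0.08497287272586314 q [-0.71   0.239  1.62  -0.     1.284  0.486]
x az -68.50450736515597 y axis [-0.  0. -1.]
clock 1.1 turn total [ 0. -0. -0.] shift total cm (start axes) [-3.562  4.524  8.48 ]  (end axes) [-3.563  4.525  8.478]
per row [ 0. -0. -0.] [-0.891  1.131  2.12 ]
```

Request:
arm_command(
  increments=[0, 0, 0, -0.9, 1.1, 2.1, 0, 0, 0, 0, -0.9, 1.1, 2.1, 0, 0, 0, 0, -0.9, 1.1, 2.1, 0, 0, 0, 0, -0.8, 1.1, 2.1, 0, 0, 0, 0, 0, 0, 0, 0],
)

```text
clock: 1.72
position: [0.5162, -0.2332, 0.3354]
ee_rot: [-0.585, 0.585, -0.398, 0.396]
contact_force: [0.3, -0.5, -0.0]
width: 0.0855
```

```bash
python3 -c "
from h import *
st();go(pose(np.radians(21.5),0,-1),[.5172,-.2321,.125],4)
for n in('scene','top'):
    cv2.imwrite(f'pics/{n}1.png',vision.get_image(n)[:,:,::-1])
s=cv2.imread('pics/scene1.png');t=cv2.imread('pics/top1.png')
cv2.imwrite('pics/a1.png',np.hstack([cv2.resize(s[130:230,100:200],(400,400),interpolation=cv2.INTER_CUBIC),cv2.resize(t[150:250,310:410],(400,400),interpolation=cv2.INTER_CUBIC)]))
"
```

```text
clk 1.725 tcp [ 0.516 -0.233  0.335] grasp [ 0.516 -0.233  0.18 ] F [ 0.338 -0.501 -0.019] M [-0.014  0.009  0.009] w 0.08550336982457517 q [-0.547  0.311  1.633  0.     1.2    0.647]
x az -68.40564476131478 y axis [-0.002  0.002 -1.   ]
clock 1.725 turn total [ 0.002  0.002 -0.002] shift total cm (start axes) [-0.05   5.535  0.144]  (end axes) [-0.063  5.535  0.135]
per row [ 0.     0.    -0.001] [-0.013  1.384  0.036]
```

View pics/a1.png

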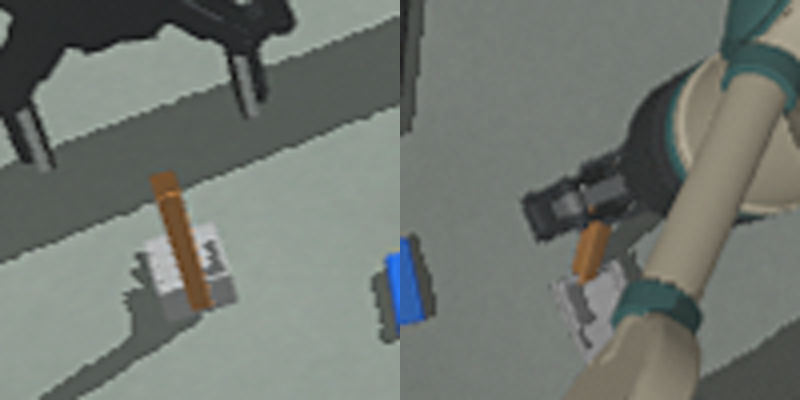

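The open fingers straddle the handle, and its top cap at about (141,173) in the scene view lies between the pads. Now I'll descend and close.

Request:
arm_command(
  increments=[0, 0, 0, 0, 1.4, 0.1, 0, 0, 0, 0, 1.4, 0, 0, 0, 0, 0, 0, 1.4, 0, 0, 0, 0, 0, 0, 1.3, 0, 0, 0, 0, 0, 0, 0, 0, 0],
)

```text
invalid input
```

Request:
arm_command(
  increments=[0, 0, 0, 0, 0, 0, 0.6, 0, 0, 0, 0, 0, 0, 0.75, 0, 0, 0, 0, 0, 0, 0.85, 0, 0, 0, 0, 0, 0, 1, 0, 0, 0, 0, 0, 0, 1, 0, 0, 0, 0, 0, 0, 1],
  grip_force=90,
)

```text
clock: 2.58
position: [0.5158, -0.2343, 0.3367]
ee_rot: [-0.584, 0.584, -0.398, 0.398]
contact_force: [-0.8, 0.5, 0.5]
width: 0.0001
```

```bash
python3 -c "
from h import *
st()
for n in('scene','top'):
    cv2.imwrite(f'pics/{n}2.png',vision.get_image(n)[:,:,::-1])
s=cv2.imread('pics/scene2.png');t=cv2.imread('pics/top2.png')
cv2.imwrite('pics/a2.png',np.hstack([cv2.resize(s[130:230,100:200],(400,400),interpolation=cv2.INTER_CUBIC),cv2.resize(t[150:250,310:410],(400,400),interpolation=cv2.INTER_CUBIC)]))
"
```

```text
clk 2.575 tcp [ 0.516 -0.234  0.337] grasp [ 0.516 -0.234  0.182] F [-0.83   0.472  0.536] M [ 0.01  -0.014  0.002] w 9.29478452424475e-05 q [-0.549  0.309  1.632 -0.     1.2    0.647]
x az -68.52324075559407 y axis [-0. -0. -1.]
```

View pics/a2.png

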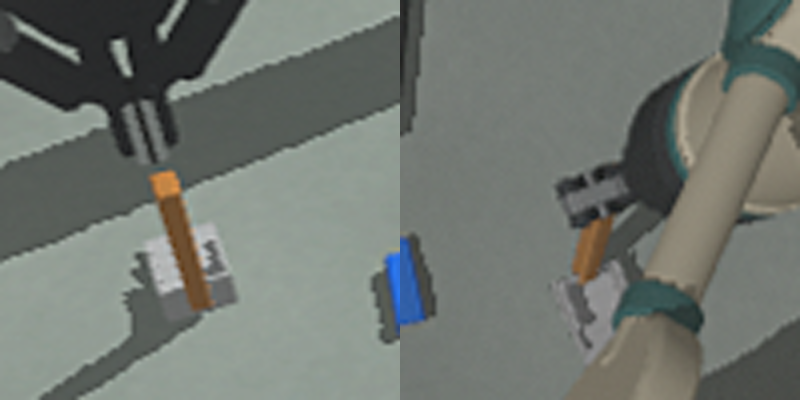

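The descent call had a malformed row and was refused, so the jaws shut above the handle without touching anything. I'll reopen them and redo the descent, one call at a time.

Request:
arm_command(
  increments=[0, 0, 0, 0, 0, 0, 0, 0, 0, 0, 0, 0, 0, 0, 0, 0, 0, 0, 0, 0, 0, 0, 0, 0, 0, 0, 0, 0, 0, 0, 0, 0, 0, 0, 0],
)

```text
clock: 3.3
position: [0.5158, -0.2343, 0.3367]
ee_rot: [-0.584, 0.584, -0.398, 0.398]
contact_force: [-0.4, -0.7, 0.4]
width: 0.0854
```

Request:
arm_command(
  increments=[0, 0, 0, -0.1, 1.4, 0.1, 0, 0, 0, 0, 0, 1.4, 0.1, 0, 0, 0, 0, 0, 1.4, 0, 0, 0, 0, 0, 0, 1.4, 0, 0, 0, 0, 0, 0, 0, 0, 0],
)

```text
clock: 3.92
position: [0.5168, -0.2324, 0.279]
ee_rot: [-0.584, 0.584, -0.399, 0.397]
contact_force: [0.8, -0.1, -0.2]
width: 0.0851
```

Request:
arm_command(
  increments=[0, 0, 0, 0, 0, 0, 0.6, 0, 0, 0, 0, 0, 0, 0.75, 0, 0, 0, 0, 0, 0, 0.85, 0, 0, 0, 0, 0, 0, 1, 0, 0, 0, 0, 0, 0, 1, 0, 0, 0, 0, 0, 0, 1],
  grip_force=90,
)

```text
clock: 4.68
position: [0.5174, -0.2326, 0.2811]
ee_rot: [0.584, -0.584, 0.398, -0.398]
contact_force: [0.0, 0.0, 2.9]
width: 0.0106
```

```bash
python3 -c "
from h import *
st()
for n in('scene','top'):
    cv2.imwrite(f'pics/{n}3.png',vision.get_image(n)[:,:,::-1])
s=cv2.imread('pics/scene3.png');t=cv2.imread('pics/top3.png')
cv2.imwrite('pics/a3.png',np.hstack([cv2.resize(s[130:230,100:200],(400,400),interpolation=cv2.INTER_CUBIC),cv2.resize(t[150:250,310:410],(400,400),interpolation=cv2.INTER_CUBIC)]))
"
```

```text
clk 4.675 tcp [ 0.517 -0.233  0.281] grasp [ 0.517 -0.233  0.126] F [0.041 0.012 2.949] M [ 0.061  0.107 -0.002] w 0.01060699440159516 q [-0.545  0.36   1.709  0.     1.073  0.651]
x az -68.52643946923517 y axis [ 0. -0. -1.]
```

View pics/a3.png

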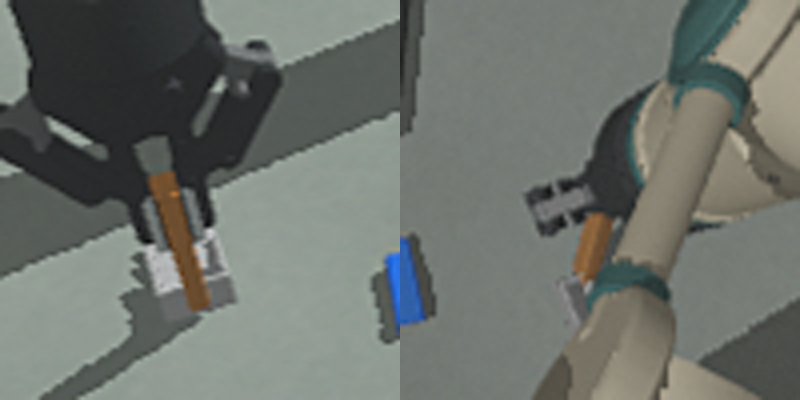

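Request:
arm_command(
  increments=[0, 0, 0, 0, -1, 0, 1, 0, 0, 0, 0, -2.5, 0, 1, 0, 0, 0, 0, -3.5, 0, 1, 0, 0, 0, 0, -3.5, 0, 1, 0, 0, 0, 0, -2.5, 0, 1, 0, 0, 0, 0, 0, 0, 1],
)

```text
clock: 5.52
position: [0.5177, -0.2328, 0.4129]
ee_rot: [0.584, -0.584, 0.396, -0.4]
contact_force: [-0.4, -0.6, -0.8]
width: 0.0105
```

```bash
cat >> h.py <<'E'
JAR=np.array([.516,.300]);JY=np.radians(14.8)
G=np.array([.063,.126]) # grip point in scoop x,z
def scoop(lipx,lipz,tilt,y=-.001,ref=(-.036,.008),yaw=JY,org=JAR):
    """grasp point & rotation such that scoop ref point (x,z) sits at jar x=lipx, z=lipz, tilt deg"""
    t=-np.radians(tilt);d=G-np.array(ref)
    gx=lipx+d[0]*np.cos(t)+d[1]*np.sin(t);gz=lipz-d[0]*np.sin(t)+d[1]*np.cos(t)
    c,s=np.cos(yaw),np.sin(yaw)
    return pose(yaw,np.radians(tilt),-1),np.r_[org+np.array([c*gx-s*y,s*gx+c*y]),gz]
E
python3 - <<'E'
from h import *
st()
go(*scoop(-.027,.115,0),12)
go(*scoop(-.027,.115,25),12)
cv2.imwrite('pics/scene4.png',vision.get_image('scene')[:,:,::-1])
E
```

```text
clk 5.525 tcp [ 0.518 -0.233  0.413] grasp [ 0.518 -0.233  0.258] F [-0.433 -0.636 -0.835] M [-0.044 -0.073 -0.039] w 0.01048345350333378 q [-0.545  0.259  1.509 -0.     1.369  0.651]
x az -68.52417862684335 y axis [ 0.004 -0.003 -1.   ]
clock 5.525 turn total [-0.003  0.117  0.004] shift total cm (start axes) [-48.719   2.371  26.485]  (end axes) [-51.458   2.492  20.65 ]
per row [-0.    0.01  0.  ] [-4.06   0.198  2.207]
clock 5.525 turn total [ 0.433  0.116 -0.022] shift total cm (start axes) [-50.161   0.701  14.109]  (end axes) [-51.458   4.244   7.052]
per row [ 0.036  0.01  -0.002] [-4.18   0.058  1.176]
```

View pics/scene4.png

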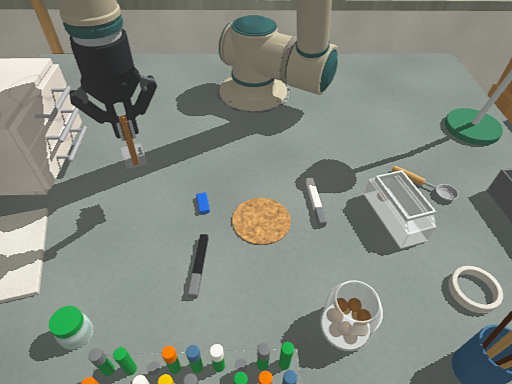

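Request:
arm_command(
  increments=[0, 0.01, 0, -2, 0, 1, 1, 0, 0.01, 0, -3.5, 0.1, 1.7, 1, 0, 0.01, 0, -4.5, 0.2, 2.1, 1, 0, 0.01, 0, -4.5, 0.2, 2.1, 1, 0, 0.01, 0, -4.5, 0.2, 2.1, 1, 0, 0.01, 0, -4.5, 0.2, 2.1, 1, 0, 0.01, 0, -4.5, 0.2, 2.1, 1, 0, 0.01, 0, -4.5, 0.2, 2.1, 1],
)

```text
clock: 6.58
position: [0.554, 0.1262, 0.3956]
ee_rot: [-0.567, 0.569, -0.422, 0.42]
contact_force: [0.8, 0.3, -0.7]
width: 0.0107
```

Request:
arm_command(
  increments=[0, 0.01, 0, -4.5, 0.2, 2.1, 1, 0, 0.01, 0, -4.5, 0.2, 2.1, 1, 0, 0.01, 0, -4, 0.2, 1.8, 1, 0, 0.01, 0, -2, 0.2, 1, 1, 0, 0, 0, 0, 0, 0, 1],
)

```text
clock: 7.2
position: [0.5795, 0.2896, 0.387]
ee_rot: [-0.559, 0.561, -0.432, 0.431]
contact_force: [-0.2, -1.3, -0.9]
width: 0.0111
```

```bash
python3 - <<'E'
from h import *
st()
go(*scoop(-.027,.115,0),4)
go(*scoop(-.027,.115,25),4)
E
```

```text
clk 7.2 tcp [0.58  0.29  0.387] grasp [0.579 0.289 0.232] F [-0.218 -1.255 -0.86 ] M [-0.063 -0.056  0.009] w 0.011066877989203947 q [ 0.356  0.396  1.366 -0.     1.383  1.669]
x az -75.25200663485761 y axis [-0.004 -0.002 -1.   ]
clock 7.2 turn total [ 0.004 -0.001  0.   ] shift total cm (start axes) [-2.533 -0.108  1.322]  (end axes) [-2.532 -0.101  1.325]
per row [ 0.001 -0.     0.   ] [-0.633 -0.027  0.331]
clock 7.2 turn total [ 0.44  -0.001  0.001] shift total cm (start axes) [ -2.521  -1.683 -11.15 ]  (end axes) [-2.532 -6.273 -9.367]
per row [ 0.11 -0.    0.  ] [-0.63  -0.421 -2.787]
```

Request:
arm_command(
  increments=[0.06, 0, 0, -0.5, -0.6, -1.4, 1, 0.11, 0, 0, -0.7, -1, -2.6, 1, 0.11, 0, 0, -0.7, -1, -2.6, 1, 0.11, 0, 0, -0.6, -1, -2.6, 1, 0.05, 0, 0, 0, -0.5, -1.2, 1, 0, 0, 0, 0, 0, 0, 1],
)

```text
clock: 7.95
position: [0.4666, 0.2835, 0.4112]
ee_rot: [0.667, -0.425, 0.328, -0.516]
contact_force: [0.2, 0.1, -1.1]
width: 0.0106
```

```bash
cat >> h.py <<'E'
def draw(im,n,Rt,gp,box,k,col=(0,0,255)):
    """overlay scoop wire outline from hand pose for checking"""
    m=Rt.as_matrix();yx=-m[:,0]
    # scoop axes at tilt0: z=-tooly ; x = yx x z
    z=-m[:,1];x=np.cross(yx,z)
    for pl in([(-36,-20,8),(-36,20,8),(-10,20,0),(22,20,0),(22,-20,0),(-10,-20,0),(-36,-20,8)],[(22,-20,0),(22,-20,24),(22,20,24),(22,20,0)],[(26,0,24),(72,0,149)]):
        q=[]
        for a,b,c in pl:
            X=gp+x*(a/1000-G[0])+yx*(b/1000)+z*(c/1000-G[1])
            q.append((proj(n,X)+.5-np.array(box[:2]))*k-.5)
        cv2.polylines(im,[np.round(q).astype(int)],False,col,1)
def shot(tag,bs=(345,140),bt=(85,150),ov=True,names=('scene','top')):
    s=manip.get_state();R=Rq(s['ee_rot']);gp=s['position']+R.apply([0,.155,0]);o=[]
    for n in names:
        b=bs if n=='scene' else bt
        im=vision.get_image(n)[:,:,::-1];cv2.imwrite(f'pics/{n}{tag}.png',im)
        c=cv2.resize(im[b[1]:b[1]+100,b[0]:b[0]+100],(400,400),interpolation=cv2.INTER_CUBIC)
        if ov: draw(c,n,R,gp,b,4)
        o.append(c)
    cv2.imwrite(f'pics/z{tag}.png',np.hstack(o))
E
python3 - <<'E'
from h import *
st();shot('5')
go(*scoop(-.027,.08,25),4)
E
```

```text
clk 7.95 tcp [0.467 0.283 0.411] grasp [0.53  0.3   0.271] F [ 0.216  0.098 -1.071] M [-0.062  0.219  0.013] w 0.010649149757210576 q [ 0.448  0.123  1.735 -0.109  0.856  1.817]
x az -75.4137719297893 y axis [ 0.41   0.105 -0.906]
clock 8.05 turn total [-0.002 -0.004  0.003] shift total cm (start axes) [-0.213  3.722 -2.066]  (end axes) [-0.21   3.728 -2.056]
per row [-0.001 -0.001  0.001] [-0.053  0.931 -0.517]
```

View pics/z5.png

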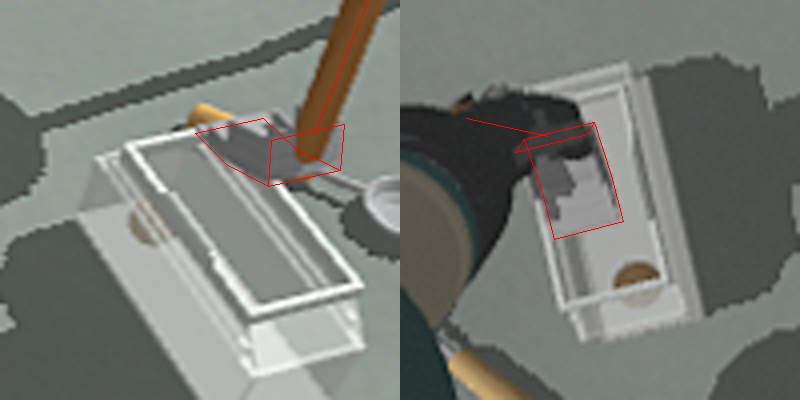

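```bash
python3 - <<'E'
import cv2,numpy as np
s=cv2.imread('pics/scene5.png');t=cv2.imread('pics/top5.png')
cv2.imwrite('pics/z5b.png',np.hstack([cv2.resize(s[135:195,390:440],(400,480),interpolation=cv2.INTER_CUBIC),cv2.resize(t[170:220,110:150],(384,480),interpolation=cv2.INTER_CUBIC)]))
E
```

```text
(no output)
```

View pics/z5b.png

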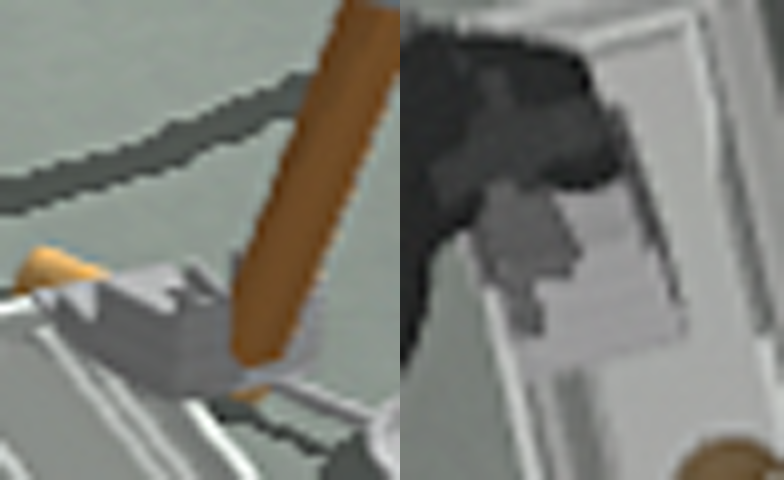

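```bash
python3 - <<'E'
from h import *
c,s=np.cos(JY),np.sin(JY)
J=lambda X:np.r_[c*(X[0]-.516)+s*(X[1]-.3),-s*(X[0]-.516)+c*(X[1]-.3),X[2]]*1000
# scene left(-y world) lip <-> top right
for a,b in(((394.4,171.5),(139.7,203.9)),((412.5,167.8),(122.0,208.5))):
    X,e=tri(a,b);print('lip',J(X),np.array(e)*1000)
st_=manip.get_state();R=Rq(st_['ee_rot']);gp=st_['position']+R.apply([0,.155,0])
print('grasp',J(gp))
m=R.as_matrix();yx=-m[:,0];z=-m[:,1];x=np.cross(yx,z)
for yy in(-.02,.02): print('pred lip',J(gp+x*(-.036-G[0])+yx*yy+z*(.008-G[1])))
# scene back bottom corner (left): (172,398); 
X=gp+x*(.022-G[0])-yx*.02+z*(0-G[1]);print('pred backbot px',proj('scene',X),'obs',390+172/8,135+398/8)
E
```

```text
lip [-24.452 -24.243 127.563] [0.306 0.306]
lip [-24.239  17.151 127.335] [0.437 0.437]
grasp [ 16.087  -3.495 271.422]
pred lip [-23.483 -23.439 122.555]
pred lip [-23.312  16.56  122.524]
pred backbot px [412.72 186.93] obs 411.5 184.75
```

```bash
python3 - <<'E'
from h import *
go(*scoop(-.0255,.015,25),7)
E
```

```text
clock 8.05 turn total [-0.002 -0.004  0.003] shift total cm (start axes) [-0.218  9.67  -4.692]  (end axes) [-0.21   9.682 -4.667]
per row [-0.    -0.001  0.   ] [-0.031  1.381 -0.67 ]
```

Request:
arm_command(
  increments=[0, 0, 0, -0.2, 0.4, -0.2, 1, 0, 0, 0, 0, 1.4, -0.7, 1, 0, 0, 0, 0, 1.8, -0.9, 1, 0, 0, 0, 0, 1.8, -0.9, 1, 0, 0, 0, 0, 1.8, -0.85, 1, 0, 0, 0, 0, 1.6, -0.8, 1, 0, 0, 0, 0, 0.8, -0.4, 1, 0, 0, 0, 0, 0, 0, 1],
)

```text
clock: 9.05
position: [0.4662, 0.2864, 0.304]
ee_rot: [0.668, -0.425, 0.328, -0.516]
contact_force: [0.3, -0.5, -0.7]
width: 0.0104
```

```bash
python3 - <<'E'
from h import *
st();shot('6')
go(*scoop(-.0255,.004,25),4)
E
```

```text
clk 9.05 tcp [0.466 0.286 0.304] grasp [0.53  0.303 0.164] F [ 0.307 -0.532 -0.697] M [-0.031  0.207 -0.015] w 0.01039401923781115 q [ 0.453  0.223  1.904 -0.152  0.589  1.878]
x az -75.41216416040047 y axis [ 0.411  0.106 -0.906]
clock 9.15 turn total [-0.005 -0.003  0.001] shift total cm (start axes) [ 0.071  1.102 -0.509]  (end axes) [ 0.071  1.105 -0.504]
per row [-0.001 -0.001  0.   ] [ 0.018  0.276 -0.127]
```

View pics/z6.png

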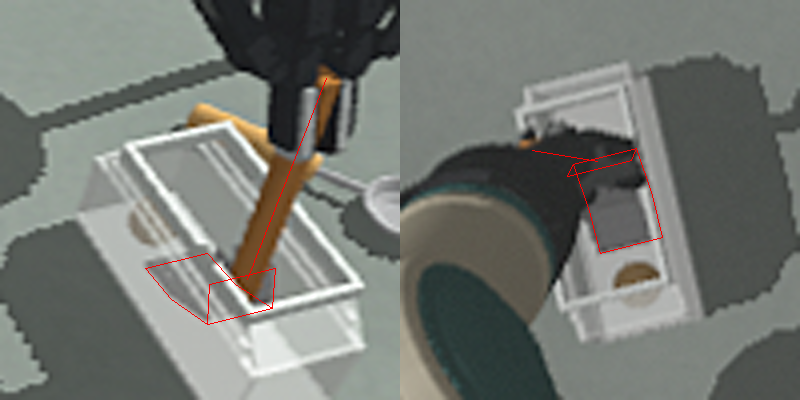

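Request:
arm_command(
  increments=[0, 0, 0, 0, 0.36, -0.17, 1, 0, 0, 0, 0, 0.36, -0.17, 1, 0, 0, 0, 0, 0.18, -0.08, 1, 0, 0, 0, 0, 0, 0, 1],
)

```text
clock: 9.65
position: [0.4659, 0.2864, 0.2948]
ee_rot: [0.668, -0.424, 0.328, -0.516]
contact_force: [0.5, 0.1, -1.3]
width: 0.011
```

Request:
arm_command(
  increments=[0, 0, 0, 0, 0.18, -0.08, 1, 0, 0, 0, 0, 0.09, -0.04, 1, 0, 0, 0, 0, 0, 0, 1],
)

```text
clock: 10.02
position: [0.4666, 0.2867, 0.2937]
ee_rot: [0.669, -0.423, 0.327, -0.517]
contact_force: [-2.0, -0.4, 7.3]
width: 0.0107
```

```bash
cat >> h.py <<'E'
def where():
    s=manip.get_state();R=Rq(s['ee_rot']);gp=s['position']+R.apply([0,.155,0])
    m=R.as_matrix();yx=-m[:,0];z=-m[:,1];x=np.cross(yx,z);c,sn=np.cos(JY),np.sin(JY)
    J=lambda X:np.r_[c*(X[0]-.516)+sn*(X[1]-.3),-sn*(X[0]-.516)+c*(X[1]-.3),X[2]]*1000
    f=lambda a,b:J(gp+x*(a-G[0])+z*(b-G[1]))
    print('clk',s['clock'],'lip',f(-.036,.008),'corner',f(-.01,0),'heel',f(.022,0),'tilt',np.degrees(np.arcsin(x[2])),'yaw',np.degrees(np.arctan2(x[1],x[0])),'F',s['contact_force'],'M',s['moment'],'w',s['width'])
E
python3 -c "
from h import *
where()"
```

```text
clk 10.025 lip [-23.435  -0.259   4.669] corner [ 3.482 -0.348  8.598] heel [32.387 -0.446 22.329] tilt 25.408598996804443 yaw 14.605400430716623 F [-2.041 -0.409  7.256] M [-0.251  0.627 -0.016] w 0.010727956644165365
```

Request:
arm_command(
  increments=[0, 0, 0, 0, -0.1, 0.05, 1, 0, 0, 0, 0, -0.21, -0.45, 1, 0, 0, 0, 0, -0.21, -0.45, 1, 0, 0, 0, 0, -0.21, -0.45, 1, 0, 0, 0, 0, -0.21, -0.45, 1, 0, 0, 0, 0, 0, 0, 1],
)

```text
clock: 10.78
position: [0.4469, 0.2817, 0.2941]
ee_rot: [0.669, -0.423, 0.327, -0.517]
contact_force: [2.0, 0.4, 7.0]
width: 0.0107
```

```bash
python3 -c "
from h import *
where();shot('7')"
```

```text
clk 10.775 lip [-43.929   0.024   4.987] corner [-17.009  -0.065   8.9  ] heel [11.904 -0.166 22.614] tilt 25.37464398891133 yaw 14.59886567451686 F [2.041 0.351 6.953] M [ 0.057 -0.373 -0.027] w 0.010653089536552668
```

View pics/z7.png

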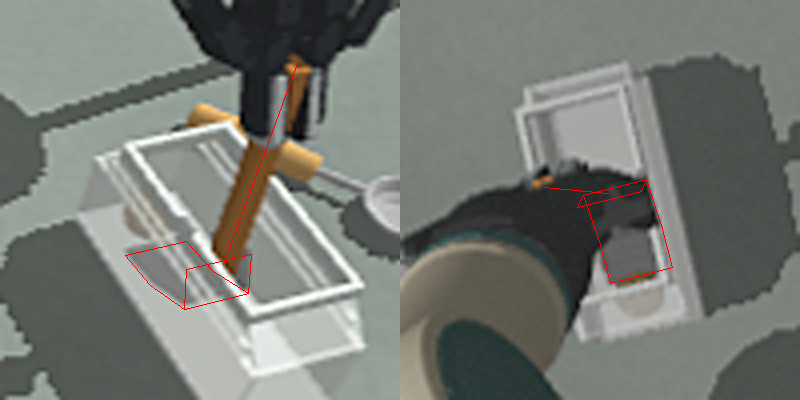

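Request:
arm_command(
  increments=[0, 0, 0, 0, -0.26, -0.43, 1, 0, 0, 0, 0, -0.21, -0.45, 1, 0, 0, 0, 0, -0.17, -0.36, 1, 0, 0, 0, 0, -0.17, -0.36, 1, 0, 0, 0, 0, 0, 0, 1],
)

```text
clock: 11.5
position: [0.4294, 0.277, 0.2942]
ee_rot: [0.669, -0.423, 0.327, -0.516]
contact_force: [2.0, 1.0, 6.3]
width: 0.0111
```

```bash
python3 -c "
from h import *
where();shot('8')"
```

```text
clk 11.5 lip [-62.275  -0.073   5.087] corner [-35.352  -0.158   8.977] heel [-6.428 -0.252 22.665] tilt 25.324996405228877 yaw 14.612925452410133 F [1.987 0.991 6.307] M [ 0.218 -0.629 -0.032] w 0.01114675081723384
```

View pics/z8.png

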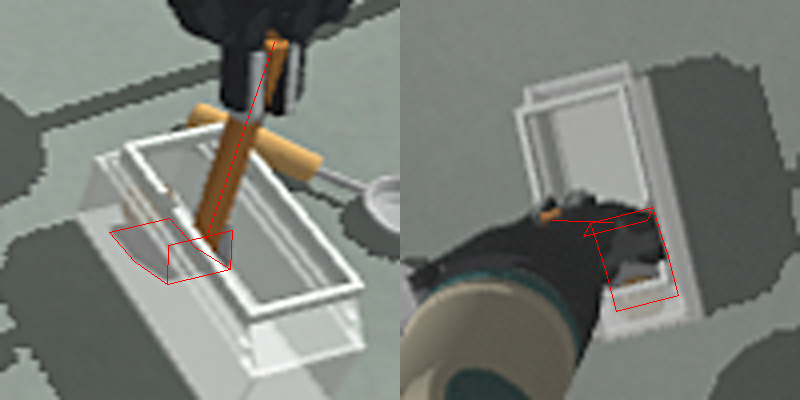

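```bash
cat > zz.py <<'E'
import cv2,numpy as np,sys
t=sys.argv[1]
s=cv2.imread(f'pics/scene{t}.png');o=cv2.imread(f'pics/top{t}.png')
bx=[int(a) for a in sys.argv[2:6]] if len(sys.argv)>2 else (365,175,125,200)
cv2.imwrite(f'pics/y{t}.png',np.hstack([cv2.resize(i[y:y+45,x:x+45],(390,390),interpolation=cv2.INTER_CUBIC) for i,x,y in((s,bx[0],bx[1]),(o,bx[2],bx[3]))]))
E
python3 zz.py 8
```

```text
(no output)
```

View pics/y8.png

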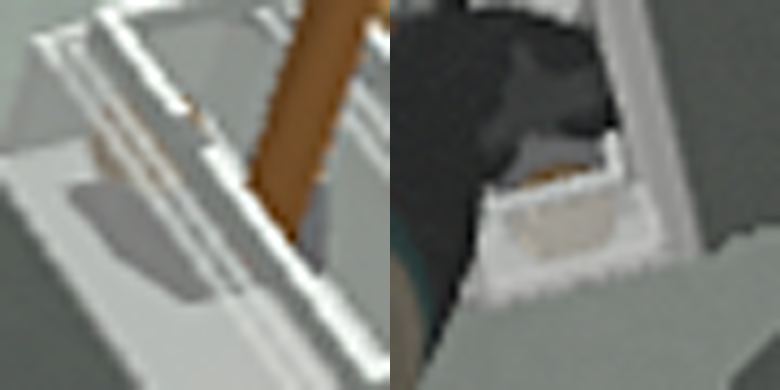

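Request:
arm_command(
  increments=[0, 0, 0, 0, -0.17, -0.36, 1, 0, 0, 0, 0, -0.17, -0.36, 1, 0, 0, 0, 0, 0, 0, 1],
)

```text
clock: 11.98
position: [0.4217, 0.275, 0.2942]
ee_rot: [0.669, -0.423, 0.327, -0.516]
contact_force: [1.8, 0.6, 7.0]
width: 0.0109
```

```bash
python3 -c "
from h import *
where();shot('9')
for z in(.019,.025):print(plane('top',144.6,224.8,z))"; python3 zz.py 9
```

```text
clk 11.975 lip [-70.366  -0.072   5.064] corner [-43.442  -0.16    8.948] heel [-14.514  -0.256  22.628] tilt 25.309828998183526 yaw 14.60861098289969 F [1.84  0.583 6.986] M [ 0.181 -0.592 -0.038] w 0.010908188388925615
[0.456 0.285 0.019]
[0.456 0.284 0.025]
```

View pics/y9.png

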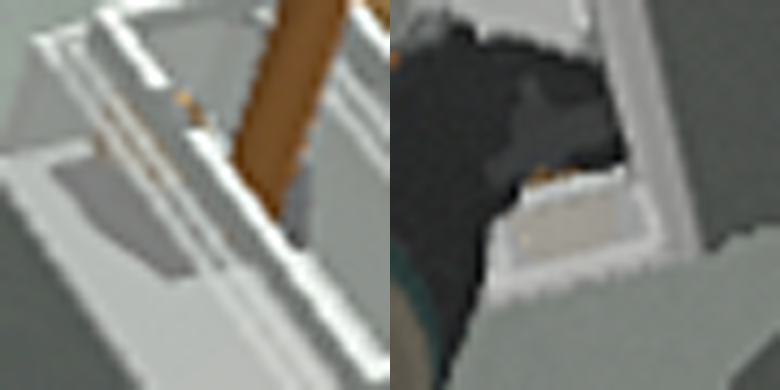

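```bash
cat >> h.py <<'E'
def seq(poses):
    """increments between successive (R,gp); first from measured"""
    s=manip.get_state();R0=Rq(s['ee_rot']);p=s['position']
    for Rt,gp in poses:
        t=np.array(gp)-Rt.apply([0,.155,0])
        print((R0.inv()*Rt).as_rotvec().round(3),(R0.inv().apply(t-p)*100).round(2),'end-ax',(Rt.inv().apply(t-p)*100).round(2));R0,p=Rt,t
E
python3 - <<'E'
from h import *
L=[(a,-.070,.0052,(-.036,.008)) for a in(23,20,17.1)]+[(a,-.0428,.0052,(-.01,0.)) for a in(14,11,8,5,2.5,0)]
seq([scoop(x,z,a,y=0,ref=r,yaw=np.radians(14.6)) for a,x,z,r in L])
E
```

```text
[-0.04  0.   -0.  ] [-0.04  0.42  1.12] end-ax [-0.04  0.37  1.14]
[-0.052 -0.     0.   ] [-0.    0.56  1.42] end-ax [-0.    0.48  1.44]
[-0.051  0.    -0.   ] [-0.    0.54  1.37] end-ax [-0.    0.47  1.39]
[-0.054  0.     0.   ] [0.   0.44 1.51] end-ax [0.   0.35 1.53]
[-0.052  0.     0.   ] [-0.    0.42  1.46] end-ax [-0.    0.34  1.48]
[-0.052 -0.     0.   ] [0.   0.42 1.46] end-ax [0.   0.34 1.48]
[-0.052  0.    -0.   ] [0.   0.42 1.46] end-ax [0.   0.34 1.48]
[-0.044  0.     0.   ] [-0.    0.35  1.22] end-ax [-0.    0.29  1.23]
[-0.044  0.    -0.   ] [-0.    0.35  1.22] end-ax [-0.    0.29  1.23]
```

Request:
arm_command(
  increments=[-0.04, 0, 0, 0, 0.42, 1.12, 1, -0.052, 0, 0, 0, 0.55, 1.42, 1, -0.052, 0, 0, 0, 0.54, 1.37, 1, 0, 0, 0, 0, 0, 0, 1],
)

```text
clock: 12.58
position: [0.4631, 0.2857, 0.2949]
ee_rot: [0.636, -0.47, 0.364, -0.492]
contact_force: [1.5, 0.6, 8.4]
width: 0.0107
```

```bash
python3 - <<'E'
from h import *
where();shot('10')
seq([scoop(-.0428,.0048,a,y=0,ref=(-.01,0.),yaw=np.radians(14.6)) for a in (14,11,8,5,2.5,0)])
E
python3 zz.py 10
```

```text
clk 12.575 lip [-69.708  -0.153   4.862] corner [-42.505  -0.27    4.807] heel [-11.902  -0.403  14.155] tilt 16.986474480079224 yaw 14.550072018167707 F [1.484 0.642 8.443] M [ 0.176 -0.416  0.054] w 0.010739339064346166
[-0.053 -0.    -0.   ] [-0.05  0.44  1.49] end-ax [-0.05  0.36  1.51]
[-0.052  0.     0.   ] [-0.    0.42  1.46] end-ax [-0.    0.34  1.48]
[-0.052 -0.     0.   ] [0.   0.42 1.46] end-ax [0.   0.34 1.48]
[-0.052  0.    -0.   ] [0.   0.42 1.46] end-ax [0.   0.34 1.48]
[-0.044  0.     0.   ] [-0.    0.35  1.22] end-ax [-0.    0.29  1.23]
[-0.044  0.    -0.   ] [-0.    0.35  1.22] end-ax [-0.    0.29  1.23]
```

View pics/y10.png

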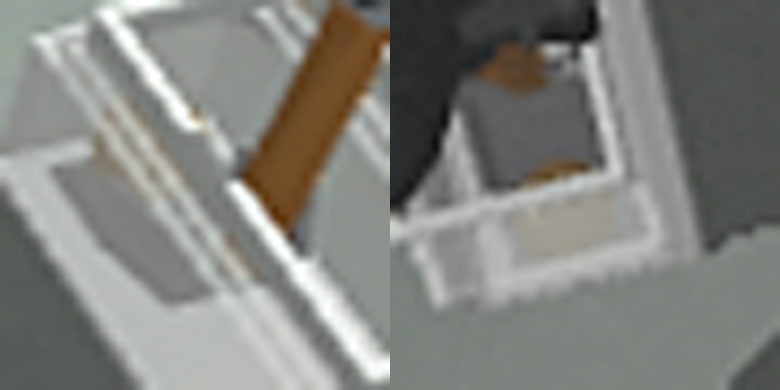

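Request:
arm_command(
  increments=[-0.053, 0, 0, 0, 0.38, 1.49, 1, -0.052, 0, 0, 0, 0.4, 1.46, 1, -0.052, 0, 0, 0, 0.42, 1.46, 1, -0.052, 0, 0, 0, 0.42, 1.46, 1, -0.044, 0, 0, 0, 0.35, 1.22, 1, -0.044, 0, 0, 0, 0.35, 1.22, 1, 0, 0, 0, 0, 0, 0, 1],
)

```text
clock: 13.55
position: [0.5439, 0.3067, 0.2847]
ee_rot: [-0.557, 0.561, -0.434, 0.431]
contact_force: [-0.3, -0.9, 2.7]
width: 0.0109
```

```bash
python3 - <<'E'
from h import *
where();shot('11')
E
python3 zz.py 11 365 175 120 190
```

```text
clk 13.55 lip [-72.192  -0.395  12.423] corner [-46.248  -0.509   4.243] heel [-14.249  -0.644   4.021] tilt -0.39740081420681445 yaw 14.558517618163952 F [-0.324 -0.871  2.686] M [ 0.018  0.037 -0.014] w 0.010858828909591025
```

View pics/y11.png

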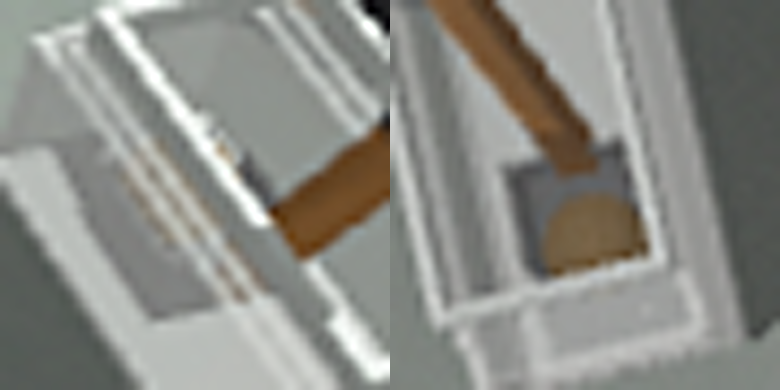

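Request:
arm_command(
  increments=[0, 0, 0, 0, -0.3, 0, 1, 0, 0, 0, 0, -0.1, 0.3, 1, 0, 0, 0, 0, 0, 0.6, 1, 0, 0, 0, 0, 0, 0.7, 1, 0, 0, 0, 0, 0, 0.6, 1, 0, 0, 0, 0, 0, 0.4, 1, 0, 0, 0, 0, 0, 0, 1],
)

```text
clock: 14.52
position: [0.5705, 0.3136, 0.2899]
ee_rot: [-0.559, 0.56, -0.433, 0.432]
contact_force: [-0.9, -0.2, -0.2]
width: 0.0109
```

```bash
python3 - <<'E'
from h import *
where();shot('12')
E
python3 zz.py 12 365 175 120 180
```

```text
clk 14.525 lip [-43.131  -0.448  17.029] corner [-17.14   -0.544   9.   ] heel [14.86  -0.661  8.965] tilt -0.06309383400713642 yaw 14.589894184219505 F [-0.941 -0.173 -0.216] M [ 0.021 -0.019  0.006] w 0.010892165248634946
```

View pics/y12.png

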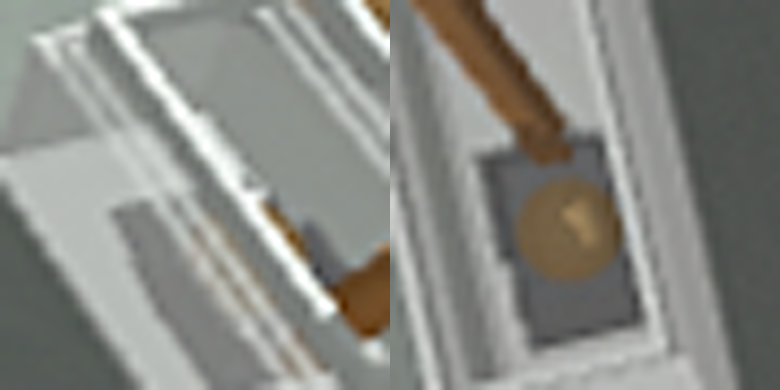

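Request:
arm_command(
  increments=[0, 0, 0, 0, -0.4, 0, 1, 0, 0, 0, 0, -1, 0, 1, 0, 0, 0, 0, -1.7, 0, 1, 0, 0, 0, 0, -2, 0, 1, 0, 0, 0, 0, -2, 0, 1, 0, 0, 0, 0, -1.8, 0, 1, 0, 0, 0, 0, -1.2, 0, 1, 0, 0, 0, 0, -0.5, 0, 1],
)

```text
clock: 15.62
position: [0.5703, 0.3136, 0.3976]
ee_rot: [0.56, -0.559, 0.432, -0.433]
contact_force: [-0.7, 0.2, -1.6]
width: 0.0109
```

```bash
python3 - <<'E'
from h import *
where();shot('13')
s=cv2.imread("pics/scene0.png");t=cv2.imread("pics/top0.png")
for n,im,b in(("scene",s,(225,190,75,60)),("top",t,(225,170,65,62))):
    x,y,w,h=b
    hsv=cv2.cvtColor(im,cv2.COLOR_BGR2HSV)[y:y+h,x:x+w];m=cv2.inRange(hsv,(5,70,60),(25,255,255))
    m=cv2.morphologyEx(m,cv2.MORPH_CLOSE,np.ones((3,3),np.uint8))
    cnt=max(cv2.findContours(m,0,2)[0],key=cv2.contourArea)
    P=np.array([plane(n,p[0][0]+x,p[0][1]+y,.004)[:2] for p in cnt]);print(n,cv2.fitEllipse((P*1000).astype('float32')))
E
python3 zz.py 13 380 150 115 165
```

```text
clk 15.625 lip [-42.772  -0.297 124.504] corner [-16.764  -0.387 116.531] heel [ 15.236  -0.5   116.565] tilt 0.06034631526240722 yaw 14.598873655601688 F [-0.666  0.195 -1.637] M [ 0.022 -0.047 -0.03 ] w 0.010910801768668864
scene ((519.197998046875, 1.8854374885559082), (128.71385192871094, 129.50735473632812), 74.61200714111328)
top ((519.7052001953125, 2.2320594787597656), (126.65401458740234, 128.192138671875), 179.97515869140625)
```

View pics/y13.png

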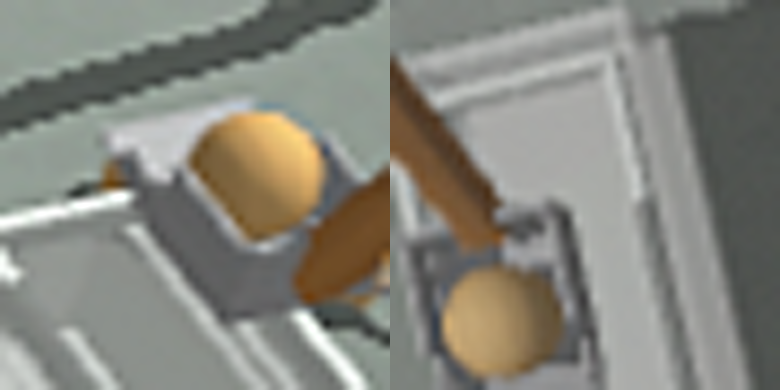

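```bash
python3 - <<'E'
from h import *
M=np.array([.5195,.002])
for z in (.116,.03): go(*scoop(0,z,0,y=0,ref=(0,0),yaw=np.radians(14.6),org=M),1)
E
```

```text
clock 15.725 turn total [ 0.  0. -0.] shift total cm (start axes) [28.877 -0.033 -6.466]  (end axes) [28.877 -0.033 -6.466]
per row [ 0.  0. -0.] [28.877 -0.033 -6.466]
clock 15.725 turn total [ 0.  0. -0.] shift total cm (start axes) [28.877  8.567 -6.465]  (end axes) [28.877  8.567 -6.466]
per row [ 0.  0. -0.] [28.877  8.567 -6.465]
```

Request:
arm_command(
  increments=[0, 0, 0, 0.7, 0, -0.16, 1, 0, 0, 0, 1.5, 0, -0.34, 1, 0, 0, 0, 2.3, 0, -0.52, 1, 0, 0, 0, 3, 0, -0.67, 1, 0, 0, 0, 3.4, 0, -0.76, 1, 0, 0, 0, 3.4, 0, -0.76, 1, 0, 0, 0, 3.4, 0, -0.76, 1, 0, 0, 0, 3.2, 0, -0.72, 1],
)

```text
clock: 16.73
position: [0.577, 0.0967, 0.3961]
ee_rot: [-0.559, 0.56, -0.433, 0.433]
contact_force: [0.3, 0.1, -0.3]
width: 0.0106
```

Request:
arm_command(
  increments=[0, 0, 0, 2.8, 0, -0.63, 1, 0, 0, 0, 2.2, 0, -0.49, 1, 0, 0, 0, 1.5, 0, -0.34, 1, 0, 0, 0, 1, 0, -0.22, 1, 0, 0, 0, 0.5, 0, -0.11, 1, 0, 0, 0, 0, 0, 0, 1],
)

```text
clock: 17.48
position: [0.5804, 0.0177, 0.3961]
ee_rot: [-0.559, 0.56, -0.433, 0.432]
contact_force: [0.8, 0.4, -1.5]
width: 0.0111
```

```bash
python3 - <<'E'
from h import *
where();shot('14',(210,150),(210,140))
M=np.array([.5195,.002])
for z in (.015,.004): go(*scoop(0,z,0,y=0,ref=(0,0),yaw=np.radians(14.6),org=M),1)
E
```

```text
clk 17.475 lip [-109.151 -288.989  123.23 ] corner [ -83.159 -289.079  115.204] heel [ -51.159 -289.192  115.172] tilt -0.057432275450514506 yaw 14.59665479972503 F [ 0.782  0.445 -1.485] M [-0.    -0.033  0.023] w 0.011092854176757448
clock 17.575 turn total [ 0.001  0.001 -0.   ] shift total cm (start axes) [ 0.032 10.014  0.013]  (end axes) [ 0.029 10.014  0.004]
per row [ 0.001  0.001 -0.   ] [ 0.032 10.014  0.013]
clock 17.575 turn total [ 0.001  0.001 -0.   ] shift total cm (start axes) [ 0.033 11.114  0.014]  (end axes) [ 0.029 11.114  0.004]
per row [ 0.001  0.001 -0.   ] [ 0.033 11.114  0.014]
```

View pics/z14.png

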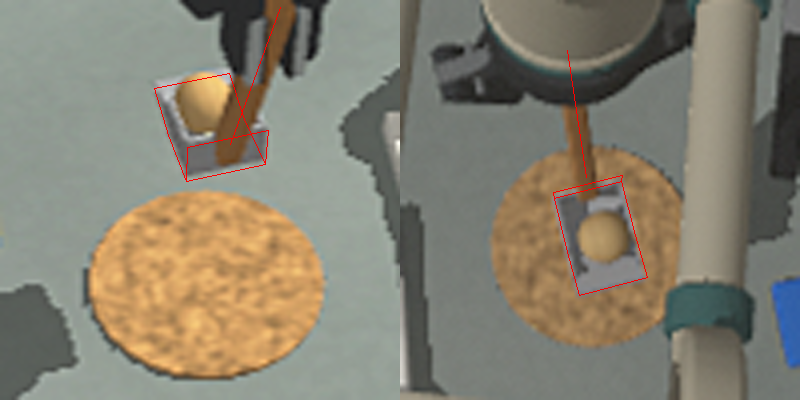

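Request:
arm_command(
  increments=[0, 0, 0, 0, 0.6, 0, 1, 0, 0, 0, 0, 1.3, 0, 1, 0, 0, 0, 0, 1.8, 0, 1, 0, 0, 0, 0, 2, 0, 1, 0, 0, 0, 0, 2, 0, 1, 0, 0, 0, 0, 1.5, 0, 1, 0, 0, 0, 0, 0.8, 0, 1, 0, 0, 0, 0, 0.3, 0, 1],
)

```text
clock: 18.58
position: [0.5803, 0.0176, 0.2927]
ee_rot: [-0.559, 0.56, -0.433, 0.432]
contact_force: [-1.0, 0.1, -1.7]
width: 0.0111
```

Request:
arm_command(
  increments=[0, 0, 0, 0, 0.3, 0, 1, 0, 0, 0, 0, 0.2, 0, 1, 0, 0, 0, 0, 0.1, 0, 1, 0, 0, 0, 0, 0, 0, 1],
)

```text
clock: 19.08
position: [0.5803, 0.0175, 0.2873]
ee_rot: [-0.559, 0.56, -0.433, 0.432]
contact_force: [0.6, 0.2, -1.1]
width: 0.0111
```

```bash
python3 - <<'E'
from h import *
where();shot('15',(210,150),(210,140))
M=np.array([.5195,.002])
go(*scoop(0,.004,0,y=0,ref=(0,0),yaw=np.radians(14.6),org=M),1)
E
```

```text
clk 19.075 lip [-109.16  -289.204   14.392] corner [ -83.166 -289.298    6.374] heel [ -51.166 -289.412    6.352] tilt -0.04007746678714239 yaw 14.595815735110474 F [ 0.606  0.19  -1.116] M [-0.01  -0.03  -0.017] w 0.0111315107462017
clock 19.175 turn total [ 0.001 -0.     0.   ] shift total cm (start axes) [-0.027  0.235  0.021]  (end axes) [-0.027  0.235  0.021]
per row [ 0.001 -0.     0.   ] [-0.027  0.235  0.021]
```

View pics/z15.png

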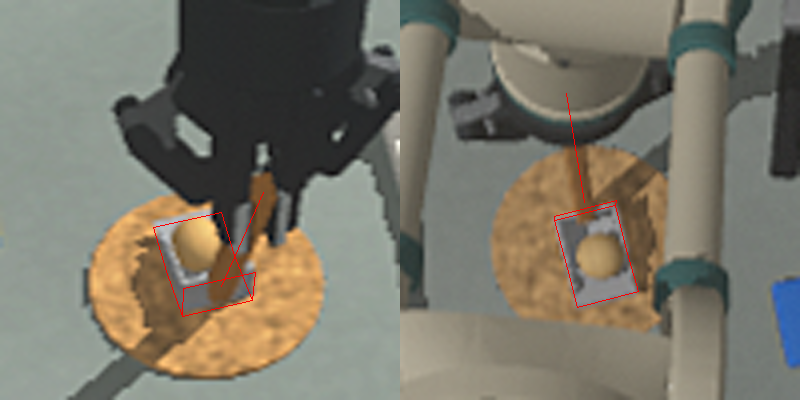

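Request:
arm_command(
  increments=[0, 0, 0, -0.03, 0.15, 0.02, 1, 0, 0, 0, 0, 0.1, 0, 1, 0, 0, 0, 0, 0, 0, 1],
)

```text
clock: 19.55
position: [0.5805, 0.018, 0.2851]
ee_rot: [-0.559, 0.56, -0.432, 0.432]
contact_force: [0.4, 0.9, 1.8]
width: 0.011
```

Request:
arm_command(
  increments=[0, 0, 0, 0, 0, 0, 1, 0, 0, 0, 0, 0, 0, 0.84, 0, 0, 0, 0, 0, 0, 0.8, 0, 0, 0, 0, 0, 0, 0.7, 0, 0, 0, 0, 0, 0, 0.5, 0, 0, 0, 0, 0, 0, 0.4, 0, 0, 0, 0, 0, 0, 0.4],
  grip_force=20,
)

```text
clock: 20.42
position: [0.5804, 0.0179, 0.2847]
ee_rot: [-0.559, 0.56, -0.433, 0.432]
contact_force: [-0.3, 0.3, 0.2]
width: 0.0512
```

```bash
python3 - <<'E'
from h import *
where();shot('16',(210,150),(210,140))
E
```

```text
clk 20.425 lip [-109.059 -288.858   11.761] corner [ -83.067 -288.95     3.735] heel [ -51.067 -289.062    3.703] tilt -0.057078161953816646 yaw 14.59915482286249 F [-0.261  0.343  0.231] M [0.056 0.045 0.061] w 0.051174845129186575
```

View pics/z16.png

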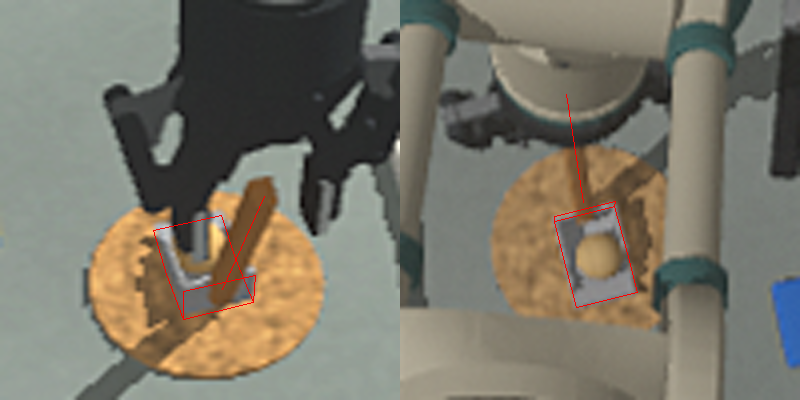

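Request:
arm_command(
  increments=[0, 0, 0, 0, -0.8, 0, 0.4, 0, 0, 0, 0, -2, 0, 0.4, 0, 0, 0, 0, -3, 0, 0.4, 0, 0, 0, 0, -3.5, 0, 0.4, 0, 0, 0, 0, -3, 0, 0.4, 0, 0, 0, 0, -1.5, 0, 0.4, 0, 0, 0, 0, 0, 0, 0.4],
)

```text
clock: 21.4
position: [0.5806, 0.018, 0.4237]
ee_rot: [0.56, -0.559, 0.432, -0.433]
contact_force: [0.5, 0.2, 0.0]
width: 0.0515
```

```bash
python3 - <<'E'
from h import *
where();shot('17',(210,150),(210,140),ov=False)
E
```

```text
clk 21.4 lip [-108.302 -289.085  150.576] corner [ -82.294 -289.182  142.604] heel [ -50.294 -289.294  142.638] tilt 0.06150354563091197 yaw 14.600372742462717 F [0.542 0.197 0.006] M [-0.037 -0.024  0.007] w 0.051476127815987746
```

View pics/z17.png

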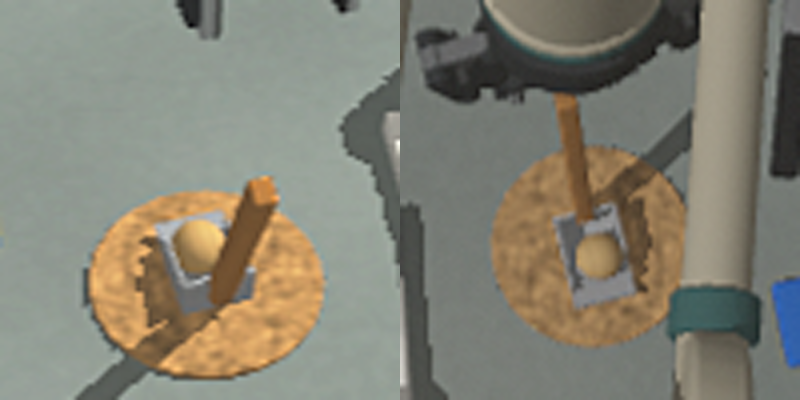

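```bash
python3 - <<'E'
from h import *
c=lambda b,x,y:(b[0]+(x+.5)/4-.5,b[1]+(y+.5)/4-.5)
a=plane('top',*c((210,140),175,307),.012);b=plane('top',*c((210,140),238,290),.012);m=(a+b)/2
print('origin top',m[:2]+.036*np.array([np.cos(JY),np.sin(JY)]),np.linalg.norm(a-b))
a=plane('scene',*c((210,150),155,222),.012);b=plane('scene',*c((210,150),222,210),.012);m=(a+b)/2
print('origin scene',m[:2]+.036*np.array([np.cos(JY),np.sin(JY)]))
a=plane('scene',*c((210,150),186,313),.004);b=plane('scene',*c((210,150),255,295),.004);m=(a+b)/2
print('from heel scene',m[:2]-.022*np.array([np.cos(JY),np.sin(JY)]))
E
```

```text
origin top [0.52  0.002] 0.0414381520730766
origin scene [0.515 0.003]
from heel scene [0.515 0.004]
```

The scoop's origin is within about 5 mm of the mat centre (0.5195, 0.002) in both views, so I'm handing the job in.

```bash
python3 -c "
from rig import ticket
print(ticket.sign_off())"
```

```text
the job is handed in; nothing more can be done
None
```

The scoop is standing upright in the middle of the cork mat with the ball in its bowl. I let go of it and moved the gripper clear before handing in, at about 21.5 s of the 69 s allowed.

I gripped the scoop by its handle and slid it nose-down (25°) under the ball to the end of the jar. Righting it there rolled the ball back into the bowl, and I lifted it out upright. The gripper never touched the ball.

**Last checks**
- **Position:** the top view puts the scoop within about 1 mm of the mat centre. The scene view puts it about 5 mm off.
- **Forces:** the wrist force was about 0 after release, and the highest reading I saw was about 8 N, with the lip on the jar floor.

**What failed or disagreed**
- **Refused move:** one descent call was malformed and refused, so the jaws closed once in empty air above the handle. I reopened them and repeated the descent.
- **Lip height:** before entering the jar, the cameras put the scoop's lip about 5 mm higher than the arm pose did. When the lip touched the jar floor, the arm pose was right to about 1 mm.

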